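# Clamp the magnifier tube with a U-bolt

## Task

On the watchmaker's bench, take the U-bolt out of its wooden stand by its orange tab, pass its two legs down around the white magnifier tube and through the two slots of the brass plate beneath, and push it fully home, upright, so that the bow rests on the tube; then let go. The brass plate may stand a centimetre or so to either side along the tube, so feel for the slots, and be gentle: a push of up to about 25 N is enough, and 50 N of contact force on the bracket is too much. Leave the other things on the bench where they are.

Things in the scene. Friction and masses are not known exactly. Their poses are not given: they have to be found in the camera images.
- tab (a point): Centre of the U-bolt's orange grip tab, where to grasp it: 26 (x) by 12 (y) by 38 mm (z, from 22 below to 16 above this point); grasp from above, closing along y across the 12 mm. Axes: x from leg to leg, y through the flat of the U, z up. Leg tips 84 mm below this point, inner crown of the bow 27 mm below. 94 mm above the bench at the start. A half turn about z makes no difference.
- ubolt: The U-bolt: an 8 mm steel rod bent to a U with the tab on its bow, about 120 g. Origin midway between the leg tips, 84 mm below the tab's centre; same axes as the tab. Legs parallel, 34 mm apart centre to centre (x = -17 and +17 mm), tips cut flat with 2 mm rounded edges. It starts upright in the stand, tips 10 mm above the bench.
- stand: Fixed wooden block, 85 (x) by 45 (y) by 40 mm high, with two 11.5 mm holes, 30 mm deep, at x = -17 and +17 mm, in which the U-bolt's legs stand: lift it at least 35 mm to clear. Origin: centre of its underside on the bench; z up.
- bracket: Fixed aluminium bracket, base 90 (x) by 140 (y) by 10 mm; origin at its underside's centre, y along the tube, z up. Two saddles at y = -54 and +54 mm (16 mm long, 50 mm wide) hold the white tube; a round 76 mm magnifier at y = +144 mm. Under the plate two sprung rollers squeeze the legs from outside: the last 10 mm or so to home need a push of 5 to 20 N, and the U-bolt does not fall home.
- saddle (a point): Point on the top line of the white 22 mm tube, midway between the saddles, 73 mm above the bench; axes as the bracket (y along the tube, x across). Home: the bow rests on the tube here, the tab's centre 27 mm above this point, leg tips 57 mm below it, the U-bolt's x along the bracket's x. The tube is rigid.
- bed (a point): Fixed point of the bracket under the tube, 46 mm above the bench, level with the top face of the brass plate (78 x 60 x 8 mm). The plate's two through slots, 12 (x) by 10 mm (y), are at x = -17 and +17 mm. The plate is tight in its guides (light pushes do not move it) and stands anywhere within 14 mm either way of this point: that offset is NOT measured, find it by feel or by eye.
- dropper: Bystander, leave alone: small red dropper bottle, 28 mm across, 65 mm tall; origin at its underside.
- oil: Bystander, leave alone: small amber jar with black cap, 30 mm across, 60 mm tall; origin at its underside.
- casering: Bystander, leave alone: flat steel watch-case ring, 48 mm across, 8 mm high; origin at its underside.
- brassring: Bystander, leave alone: brass ring, 40 mm across, 10 mm high; origin at its underside.
- driver: Bystander, leave alone: screwdriver about 130 mm long, lying; origin at its underside.
- dome: Bystander, leave alone: green plastic dust dome, 56 mm across, 38 mm tall; origin at its underside.
Not all that is in view belongs to the job. Leave any turquoise look-alike of the ubolt alone.

How it is judged:
By the outcome, as a careful person would: the job done as asked, in the order asked, and still so for the second after the job is handed in, with the robot touching nothing.
It also fails if it takes over 64 s, if anything falls off the work surface, if the arm or the gripper's body presses on something with over 40 N, if the wrist force passes 120 N, or if a joint passes its speed limit or range.

## Robot

A 6-joint arm with a two-finger parallel gripper is mounted at the origin on the work surface. World frame = base frame: x ahead of the robot, y to its left, z up, the work surface at z = 0. Lengths are in m, angles in rad, forces in N, time in s.
With the tool pointing down it reaches from about 0.4 to 0.825 m from the base axis. Payload 7 kg.
Tool frame: the origin (TCP) lies on the mounting face of the last link; the fingertips stand 178 mm ahead of it and the grasp point (between the pads) lies arm.grip_depth ahead of it (arm.grip_depth is the distance from the TCP to the grasp point, in m); z points along the fingers, y is the direction in which the jaws open and shut (so a half turn about z gives the same grasp; the last joint's range is limited). The gripper opens to 88 mm and grips with 3 to 60 N. Pads are 19 mm wide; open, the fingers measure 130 mm over their backs; the gripper's body (78 mm by 193 mm) begins 47 mm behind the grasp point.
Start: joints at [-0.912, 0.359, 0.012, 0, -1.224, -0.288], TCP at [0.245, -0.629, 0.405] pointing down, gripper open.
Joint ranges: [-3.07, 3.07], [-1.43, 2.12], [-1.02, 1.25], [-3.03, 1.67], [-3.05, -0], [-3.03, 3.03]. Speed limits (rad/s): [2.39, 2.39, 3.01, 3.14, 3.14, 3.14].

## Interface

Orientations are given as [roll, pitch, yaw] about the fixed x, y, z axes, in that order (R = Rz(yaw) Ry(pitch) Rx(roll)).
In Python, from station import arm gives the robot as it stands.
- The arm moves only by the tool carry_out, never from a script. Its argument "targets" is a list that holds one entry, the list of rows, each a list of 7 numbers: the turn, a rotation vector about the tool's x, y, z in units of 8 degrees (1.0 is 8 degrees), then the shift along the tool's x, y, z in units of 2.5 cm (1.0 is 2.5 cm), then the opening, from -1 (shut) to 1 (fully open). A call has 1 to 20 rows; each row shifts and turns the commanded pose from where the row before left it, along the tool's axes as they then stand; what a row does not reach is not made up. A row lasts 1/8 s, in which the tool goes at most 62.5 mm and 10.7 degrees, less where a joint would pass 70% of its speed; a pose out of reach is approached as far as the arm can. A call with a number of a shift or a turn outside -1 to 1 is refused whole. A call with a gripper value outside its range is refused whole. The fingers move at their own pace and stop on an object; "squeeze" is the grip in N (left out, the last holds). Time passes only in rows, so rows that do not move let the fingers close. It gives the time, the measured TCP pose, the force and the opening at its end, in the units of the state.
- arm.get_state(): the state, without advancing time (a new reading comes with each control period).
- arm.grab_frame(name): name is "scene" or "top"; returns (picture, depth): 400x640x3 uint8, red, green, blue; 400x640 float32, m along the optical axis (not along the pixel's ray), 0 where there is no reading.
- arm.camera_model(name): a dict with "camera_matrix" (3x3 intrinsics, pixels), "distortion" ([k1, k2, p1, p2, k3] as OpenCV has them; the pictures are not rectified), "world_from_camera" (4x4, takes a point from camera to world coordinates). Camera axes: x right, y down, z forward; pixel columns grow to the right and rows downward; lengths in m; the calibration is good to about 2 mm. A picture is of the moment at which its call begins. camera_model takes no time and is no camera call.
- arm.job_done(): hands the job in, once; it reports no verdict.
Trained networks look in the newest picture that a camera, given by its name, has taken for a name from the list of things; names that differ only in an ending like _2 or _b are one class to them, and where a whole thing is asked for, a point or a joint stands for the part that bears it (a point fixed in the world has none). Each returns a list of dicts, best first, with "conf" (0 to 1); they miss things now and then, are a little off and sometimes report something else, mostly with a low value. They report only what shows in the picture. A call takes as long as a camera call. They do not tell look-alikes from the thing itself.
- arm.spot_in(camera, query): "point" ([row, column] in pixels, amid what is visible of it).
- arm.landmark_of(camera, query): "point" ([row, column] in pixels: a listed point, or the origin of a listed thing).
The state is a dict: "t": time; "q": joint angles; "qd": joint speeds; "joint_efforts": joint torques, N m; "eef_pos": TCP position; "ee_rot": TCP orientation; "force": force on the tool from outside, world axes, zero at the start; "moment": the same for the moment, N m; "width": finger opening in m.
Only numpy, scipy, OpenCV 4.12 (cv2) and the standard library are available. Lean on these libraries where they do the work, as an engineer would, in place of code of your own. Each camera call takes 0.05 s, during which the arm holds its last target.

## Working session

There is one attempt and no reset: what is moved stays moved. The work goes in short steps, Python scripts to look and compute and a tool call to move; the robot and the scene stay as the last step left them, time stands still between calls to the robot, and variables do not carry over. Pictures are saved under pics/ and viewed, and the job is handed in when it is done.

Besides the shell and the picture viewer there is one more tool, called after "Request:" by a JSON object that holds its "op" and its "data". carry_out: Moves the arm, as the interface text tells. Its arguments: {"type":"object","properties":{"targets":{"type":"array"},"squeeze":{"type":"number"}},"required":["targets"]}

```bash
ls; mkdir -p pics
python3 - <<'E'
from station import arm
import cv2, numpy as np
print(arm.get_state(), arm.grip_depth)
for n in ["scene","top"]:
    p,d=arm.grab_frame(n); cv2.imwrite(f"pics/{n}0.png",cv2.cvtColor(p,cv2.COLOR_RGB2BGR)); np.save(f"pics/{n}0.npy",d)
    m=arm.camera_model(n); print(n,m)
    for q in ["tab","ubolt","stand","bracket","saddle","bed"]:
        print(q,arm.landmark_of(n,q)[:3])
E
```

```text
pics
{'t': 0.0, 'q': array([-9.11916923e-01,  3.59409522e-01,  1.10869525e-02, -3.65684264e-04,
       -1.22410039e+00, -2.88120479e-01]), 'qd': array([-0.00125873, -0.0010694 ,  0.00231209, -0.00194044,  0.00038815,
       -0.00031658]), 'joint_efforts': array([-3.02228966e-05, -5.82711232e+01,  2.93046767e+01,  6.99704379e+00,
        6.85980282e-03, -1.22556180e-04]), 'eef_pos': array([ 0.2445193 , -0.62895756,  0.40371723]), 'ee_rot': array([ 3.13993538e+00, -1.32659388e-04, -2.77095815e+00]), 'force': array([-0.0012134 ,  0.23755937, -0.860284  ]), 'moment': array([-0.03058711,  0.02526813, -0.02714617]), 'width': 0.08741622195086497} 0.1593
scene {'camera_matrix': array([[402.98949336,   0.        , 320.91631097],
       [  0.        , 402.98949336, 200.25941538],
       [  0.        ,   0.        ,   1.        ]]), 'distortion': array([0.01292768, 0.        , 0.        , 0.        , 0.        ]), 'world_from_camera': array([[-0.53392518,  0.43540871, -0.72480559,  1.2411444 ],
       [ 0.84550849,  0.28129404, -0.45386018,  0.40767201],
       [ 0.00626882, -0.85515666, -0.518
[... 1036 characters left out ...]
   [ 3.15549348e-04, -2.05278026e-01, -9.78703649e-01,
         9.95507817e-01],
       [ 0.00000000e+00,  0.00000000e+00,  0.00000000e+00,
         1.00000000e+00]])}
tab [{'point': [206.6, 370.8], 'conf': 0.67}, {'point': [251.3, 208.7], 'conf': 0.56}, {'point': [261.5, 297.6], 'conf': 0.47}]
ubolt [{'point': [247.7, 258.6], 'conf': 0.58}, {'point': [256.6, 222.4], 'conf': 0.48}]
stand [{'point': [250.9, 255.7], 'conf': 0.84}]
bracket [{'point': [206.4, 370.1], 'conf': 0.79}]
saddle [{'point': [198.9, 373.4], 'conf': 0.93}, {'point': [161.1, 215.9], 'conf': 0.73}, {'point': [148.0, 279.5], 'conf': 0.66}]
bed [{'point': [201.6, 373.9], 'conf': 0.64}, {'point': [249.3, 257.8], 'conf': 0.57}]
```

View pics/scene0.png

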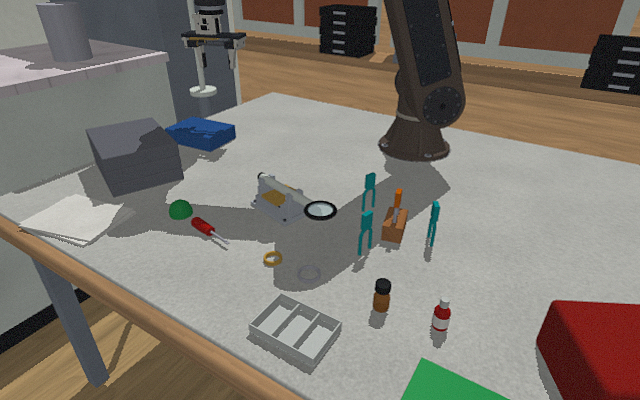

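View pics/top0.png

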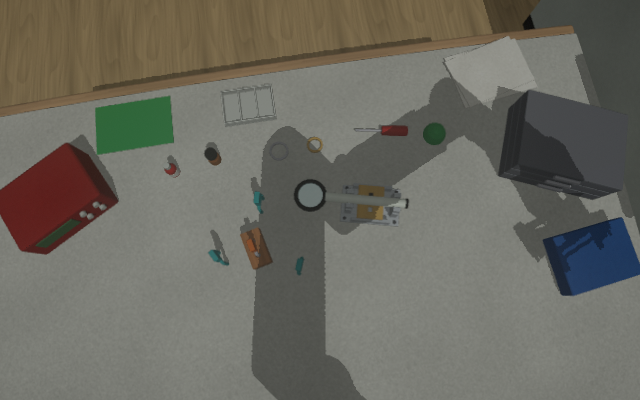

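The U-bolt could be confused with three turquoise look-alikes, at scene (row, col) (185,371), (230,365) and (220,434), or top (197,258), (257,217) and (265,299). The orange tab in the wooden stand is at scene about (197,397) and top about (245,255). By the description, the orange one in the stand is the right one, and I'll check it in a crop.

Run:
```python
import cv2
a=cv2.imread("pics/top0.png"); b=cv2.imread("pics/scene0.png")
A=cv2.resize(a[180:280,200:310],None,fx=5,fy=5,interpolation=cv2.INTER_CUBIC)
B=cv2.resize(b[165:265,340:450],None,fx=5,fy=5,interpolation=cv2.INTER_CUBIC)
C=cv2.resize(a[170:240,310:420],None,fx=7,fy=7,interpolation=cv2.INTER_CUBIC)
D=cv2.resize(b[160:230,245:345],None,fx=7,fy=7,interpolation=cv2.INTER_CUBIC)
for n,i in zip("ABCD",(A,B,C,D)): cv2.imwrite(f"pics/c{n}.png",i)
```

```text
(no output)
```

View pics/cA.png

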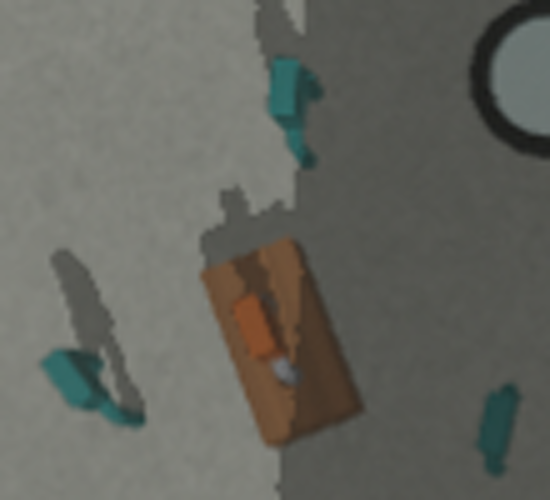

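View pics/cB.png

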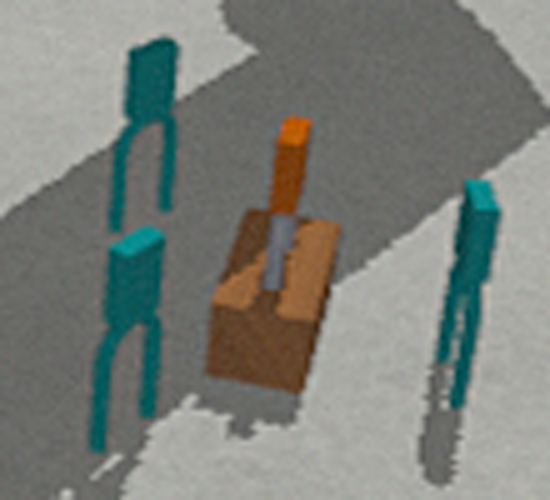

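View pics/cC.png

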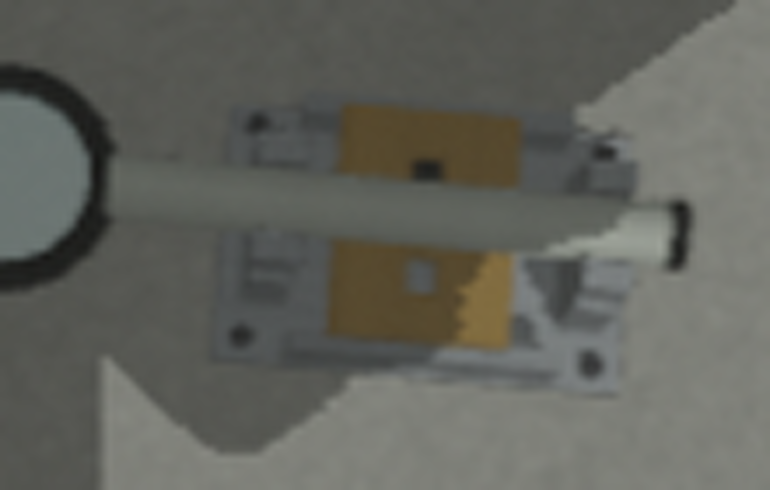

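View pics/cD.png

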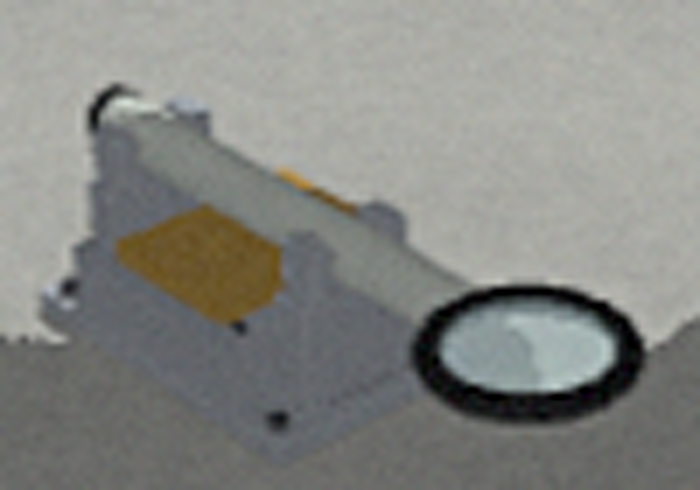

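The crops confirm it. The orange tab stands in the wooden stand (top crop about (325,257), full about (245,251)), and the turquoise ones are decoys. Both plate slots show beside the tube, at top about (194,371) and (209.7,370). Next I'll work out the geometry.

```bash
cat > h.py <<'E'
import cv2, numpy as np
from station import arm
def ray(n,rc):
    m=arm.camera_model(n); K=m["camera_matrix"]; T=m["world_from_camera"]
    p=cv2.undistortPoints(np.array([[[rc[1],rc[0]]]],float),K,m["distortion"])[0,0]
    return T[:3,3], T[:3,:3]@np.array([p[0],p[1],1])
def at(n,rc,z):
    o,d=ray(n,rc); return (o+d*(z-o[2])/d[2])
def proj(n,P):
    m=arm.camera_model(n); T=np.linalg.inv(m["world_from_camera"])
    r=cv2.Rodrigues(T[:3,:3])[0]
    q=cv2.projectPoints(np.atleast_2d(np.array(P,float)),r,T[:3,3],m["camera_matrix"],m["distortion"])[0][:,0]
    return q[:,::-1]
def cloud(n,d):
    m=arm.camera_model(n); K=m["camera_matrix"]; T=m["world_from_camera"]
    v,u=np.mgrid[0:400,0:640]
    p=cv2.undistortPoints(np.stack([u.ravel(),v.ravel()],1).astype(float)[:,None],K,m["distortion"])[:,0]
    d=d.ravel(); X=np.c_[p*d[:,None],d]
    return (X@T[:3,:3].T+T[:3,3]).reshape(400,640,3)
E
python3 - <<'E'
from h import *
f=lambda x,y,s,c0,r0:(r0+y/s-0.4,c0+x/s-0.4)
print("stand")
c=np.array([at("top",f(x,y,5,200,180),.040) for x,y in [(202,270),(292,238),(362,410),(272,445)]]); print(c.round(4),c.mean(0).round(4))
u=(c[2]-c[1]+c[3]-c[0])/2; print(np.linalg.norm(u),np.degrees(np.arctan2(u[1],u[0])))
d=np.load("pics/top0.npy"); P=cloud("top",d)
p=cv2.cvtColor(cv2.imread("pics/top0.png"),cv2.COLOR_BGR2HSV)
# orange by depth
R=P[225:275,235:275]
for z0,z1 in [(.1,.12),(.03,.05)]:
    m=(R[...,2]>z0)&(R[...,2]<z1); print(z0,m.sum(),R[m].mean(0).round(4))
    rect=cv2.minAreaRect((R[m][:,:2]*1000).astype(np.float32)); print(rect)
print("slots",[at("top",f(x,y,7,310,170),.046).round(4) for x,y in [(428,168),(420,278)]])
print("slot bench",at("top",f(428,168,7,310,170),.046))
print("plate corners",[at("top",f(x,y,7,310,170),.046).round(4) for x,y in [(343,104),(522,118),(330,333),(510,348)]])
R=P[170:240,310:420]
m=(R[...,2]>.069)&(R[...,2]<.08); q=R[m]; print("tube",m.sum(),q.mean(0), np.median(R[m][:,2]))
# base corners
print("base",[at("top",f(x,y,7,310,170),.010).round(4) for x,y in [(232,105),(637,137),(212,360),(618,395)]])
for z in (.073,): print("saddle net", at("top",(198.9,373.4),.073), at("scene",(183.6,279.5),.073))
print("bracket net", at("top",(206.4,370.1),0), at("scene",(208.8,280.1),0))
print("bed net", at("top",(201.6,373.9),.046), at("scene",(190.8,278.0),.046))
print("tab net", at("scene",(199.6,396.2),.094),"stand", at("top",(250.9,255.7),0))
E
```

```text
stand
[[0.5337 0.1724 0.04  ]
 [0.542  0.1294 0.04  ]
 [0.459  0.108  0.04  ]
 [0.4496 0.1505 0.04  ]] [0.4961 0.1401 0.04  ]
0.08630907583441479 -165.45506013718605
0.1 77 [0.4956 0.1411 0.1098]
((495.9266357421875, 141.71434020996094), (25.69186019897461, 12.099696159362793), 12.40666389465332)
0.03 637 [0.4943 0.1402 0.0402]
((495.8321228027344, 141.68080139160156), (85.49315643310547, 45.501304626464844), 13.719610214233398)
slots [array([ 0.5786, -0.1409,  0.046 ]), array([ 0.5424, -0.1315,  0.046 ])]
slot bench [ 0.57860554 -0.14086161  0.046     ]
plate corners [array([ 0.6046, -0.1167,  0.046 ]), array([ 0.5906, -0.1751,  0.046 ]), array([ 0.5289, -0.099 ,  0.046 ]), array([ 0.5148, -0.1567,  0.046 ])]
tube 717 [ 0.56216628 -0.12391528  0.0720093 ] 0.07192731589028578
base [array([ 0.6183, -0.0834,  0.01  ]), array([ 0.5854, -0.2204,  0.01  ]), array([ 0.5313, -0.0618,  0.01  ]), array([ 0.4978, -0.1965,  0.01  ])]
saddle net [ 0.56023358 -0.14027734  0.073     ] [ 0.56271255 -0.13706339  0.073     ]
bracket net [ 0.55670069 -0.14093459  0.        ] [ 0.56379754 -0.13862584  0.        ]
bed net [ 0.55875465 -0.14468918  0.046     ] [ 0.55615144 -0.14835452  0.046     ]
tab net [0.51163243 0.14561232 0.094     ] stand [0.49286539 0.14702797 0.        ]
```

Request:
{"op": "carry_out", "data": {"targets": [[[0,0,0.93,0,0,0,-0.1],[0,0,0,-0.62,0.98,0,-0.1],[0,0,0,-0.62,0.98,0,-0.1],[0,0,0,-0.62,0.98,0,-0.1],[0,0,0,-0.62,0.98,0,-0.1],[0,0,0,-0.62,0.98,0,-0.1],[0,0,0,-0.62,0.98,0,-0.1],[0,0,0,-0.62,0.98,0,-0.1],[0,0,0,-0.62,0.98,0,-0.1],[0,0,0,-0.62,0.98,0,-0.1],[0,0,0,-0.62,0.98,0,-0.1],[0,0,0,-0.62,0.98,0,-0.1],[0,0,0,-0.62,0.98,0,-0.1],[0,0,0,-0.62,0.98,0,-0.1],[0,0,0,-0.62,0.98,0,-0.1],[0,0,0,-0.62,0.98,0,-0.1],[0,0,0,-0.62,0.98,0,-0.1],[0,0,0,-0.62,0.98,0,-0.1],[0,0,0,-0.62,0.98,0,-0.1],[0,0,0,-0.62,0.98,0,-0.1]]]}}

```text
t: 3.2
eef_pos: [0.4196, -0.1059, 0.405]
ee_rot: [-3.142, 0.001, -2.901]
force: [0.4, 0.1, 0.1]
width: 0.0392
```

Run:
```python
from h import *
# lookalike heights from the initial depth (top)
P=cloud("top",np.load("pics/top0.npy"))
for r,c in [(197,258),(257,217),(265,299)]:
    q=P[r-14:r+14,c-14:c+14].reshape(-1,3); q=q[q[:,2]>.03]; q=q[q[:,2]>q[:,2].max()-.012]
    print(q.mean(0).round(3), q[:,2].max().round(3), len(q))
```

```text
[0.389 0.011 0.996] 0.996 4
[0.389 0.011 0.996] 0.996 5
[0.389 0.011 0.996] 0.996 2
```

Request:
{"op": "carry_out", "data": {"targets": [[[0,0,0,-0.59,0.99,0.2,-0.1],[0,0,0,-0.59,0.99,0.2,-0.1],[0,0,0,-0.59,0.99,0.2,-0.1],[0,0,0,-0.59,0.99,0.2,-0.1],[0,0,0,-0.59,0.99,0.2,-0.1],[0,0,0,-0.59,0.99,0.2,-0.1],[0,0,0,-0.59,0.99,0.2,-0.1],[0,0,0,-0.59,0.99,0.2,-0.1],[0,0,0,-0.6,0.98,0.2,-0.1],[0,0,0,0,0,0,-0.1]]]}}

```text
t: 4.45
eef_pos: [0.4961, 0.1428, 0.3591]
ee_rot: [-3.141, -0.001, -2.899]
force: [0.6, -0.6, -0.1]
width: 0.0393
```

Run:
```python
from h import *
print({k:arm.get_state()[k] for k in("eef_pos","ee_rot","force","width")})
d0=np.load("pics/top0.npy");P=cloud("top",d0)
for r,c in [(197,258),(257,217),(265,299)]:
    m=d0[r-14:r+14,c-14:c+14].ravel()>0.3
    q=P[r-14:r+14,c-14:c+14].reshape(-1,3)[m]; q=q[q[:,2]>q[:,2].max()-.012]
    print(q.mean(0).round(3), q[:,2].max().round(3), len(q))
for n in ["scene","top"]:
    p,d=arm.grab_frame(n); cv2.imwrite(f"pics/{n}1.png",cv2.cvtColor(p,cv2.COLOR_RGB2BGR)); np.save(f"pics/{n}1.npy",d)
b=cv2.imread("pics/scene1.png"); cv2.imwrite("pics/e.png",cv2.resize(b[90:270,320:480],None,fx=3.3,fy=3.3,interpolation=cv2.INTER_CUBIC))
```

```text
{'eef_pos': array([0.49613248, 0.14275763, 0.3590869 ]), 'ee_rot': array([-3.14126656e+00, -5.85449200e-04, -2.89910166e+00]), 'force': array([ 0.62022029, -0.61290542, -0.1019419 ]), 'width': 0.039268804505308876}
[0.598 0.117 0.1  ] 0.104 68
[0.487 0.225 0.1  ] 0.104 63
[0.44  0.046 0.1  ] 0.104 70
```

View pics/e.png

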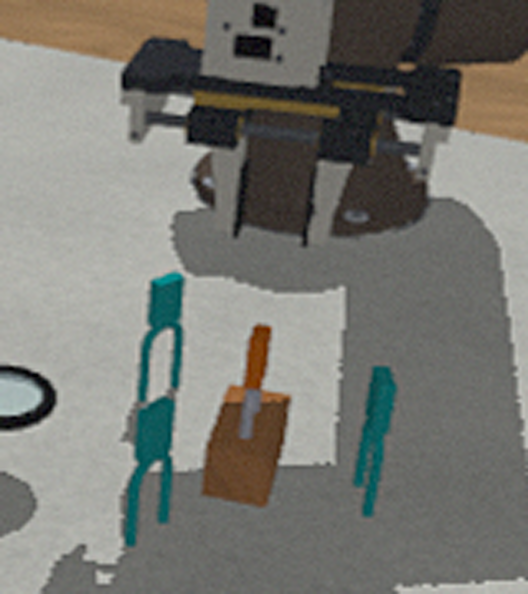

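View pics/top1.png

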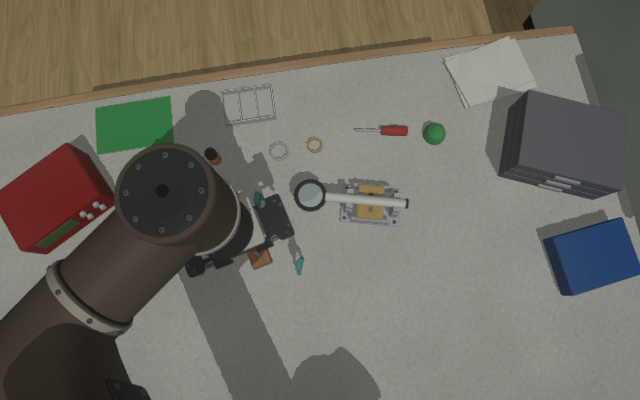

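Request:
{"op": "carry_out", "data": {"targets": [[[0,0,0,0,-0.05,0.8,-0.1],[0,0,0,0,0,0.9,-0.1],[0,0,0,0,0,0.9,-0.1],[0,0,0,0,0,0.8,-0.1],[0,0,0,0,0,0.5,-0.1],[0,0,0,0,0,0.33,-0.1],[0,0,0,0,0,0,-0.1]]]}}

```text
t: 5.42
eef_pos: [0.4958, 0.1397, 0.2538]
ee_rot: [-3.141, -0.0, -2.901]
force: [0.6, -0.2, 0.2]
width: 0.0393
```

Request:
{"op": "carry_out", "data": {"targets": [[[0,0,0,0,0,0,-1],[0,0,0,0,0,0,-1],[0,0,0,0,0,0,-1],[0,0,0,0,0,0,-1],[0,0,0,0,0,0,-1]]], "squeeze": 35}}

```text
t: 6.05
eef_pos: [0.4958, 0.1405, 0.2542]
ee_rot: [3.14, 0.001, -2.901]
force: [-3.1, 4.3, 0.7]
width: 0.0114
```

Run:
```python
from h import *
print({k:arm.get_state()[k] for k in("eef_pos","ee_rot","force","moment","width")})
for n in ["scene"]:
    p,d=arm.grab_frame(n); cv2.imwrite(f"pics/{n}2.png",cv2.cvtColor(p,cv2.COLOR_RGB2BGR)); np.save(f"pics/{n}2.npy",d)
b=cv2.imread("pics/scene2.png"); cv2.imwrite("pics/e2.png",cv2.resize(b[110:270,320:480],None,fx=3.5,fy=3.5,interpolation=cv2.INTER_CUBIC))
a=cv2.imread("pics/top1.png"); cv2.imwrite("pics/t1.png",cv2.resize(a[170:235,330:415],None,fx=9,fy=9,interpolation=cv2.INTER_CUBIC))
```

```text
{'eef_pos': array([0.49581796, 0.14051583, 0.25416463]), 'ee_rot': array([ 3.14008806e+00,  1.01125315e-03, -2.90088142e+00]), 'force': array([-3.14691909,  4.28178964,  0.73161292]), 'moment': array([ 1.92471464,  1.12053217, -0.0773566 ]), 'width': 0.01144971007031756}
```

View pics/e2.png

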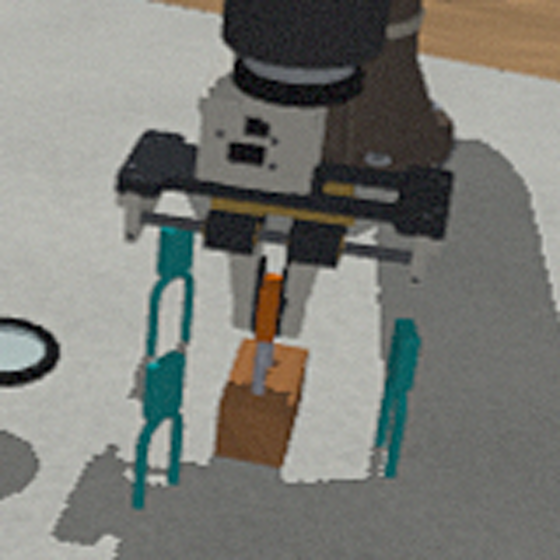

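View pics/t1.png

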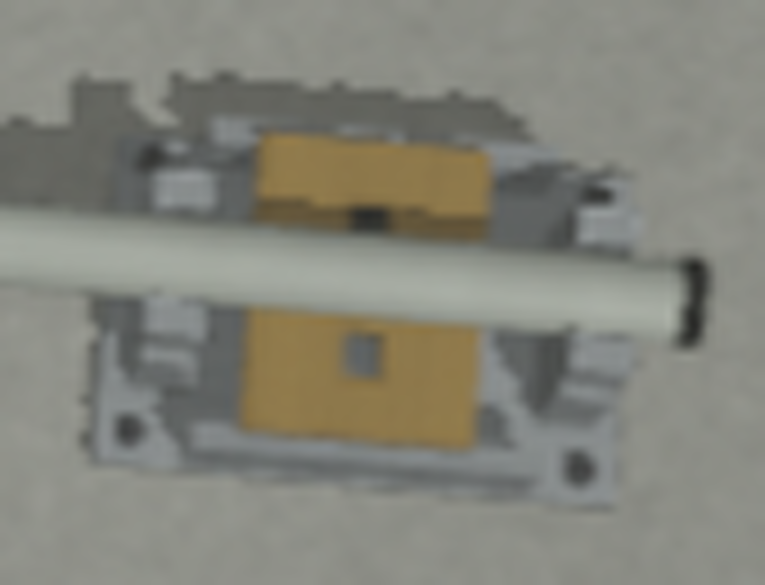

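Request:
{"op": "carry_out", "data": {"targets": [[[0,0,0,0,0.02,-0.3,-1],[0,0,0,0,0,-0.5,-1],[0,0,0,0,0,-0.6,-1],[0,0,0,0,0,-0.6,-1],[0,0,0,0,0,-0.6,-1],[0,0,0,0,0,-0.7,-1],[0,0,0,0,0,-0.7,-1],[0,0,0,0,0,-0.7,-1],[0,0,0,0,0,-0.3,-1],[0,0,0,0,0,0,-1]]]}}

```text
t: 7.35
eef_pos: [0.4957, 0.1402, 0.3795]
ee_rot: [3.141, 0.001, -2.901]
force: [-0.5, 0.7, -1.9]
width: 0.0118
```

Run:
```python
from h import *
print({k:arm.get_state()[k] for k in("t","eef_pos","ee_rot","force","moment","width")})
p,d=arm.grab_frame("scene"); cv2.imwrite("pics/scene3.png",cv2.cvtColor(p,cv2.COLOR_RGB2BGR))
cv2.imwrite("pics/e3.png",cv2.resize(cv2.cvtColor(p,cv2.COLOR_RGB2BGR)[90:250,320:480],None,fx=3.5,fy=3.5,interpolation=cv2.INTER_CUBIC))
# bracket measurement from well-lit top1
f=lambda x,y:(170+y/9-.45,330+x/9-.45)
pc=np.array([at("top",f(x,y),.046)[:2] for x,y in [(262,133),(493,152),(474,448),(243,430)]])
print("plate",pc.round(4),pc.mean(0).round(4))
a=lambda v:np.degrees(np.arctan2(v[1],v[0]))
print("plate y-axis", a(pc[0]-pc[1]),a(pc[3]-pc[2]),"x-axis",a(pc[0]-pc[3]),a(pc[1]-pc[2]))
s=np.array([at("top",f(*q),.046)[:2] for q in [(363,355),(370,217)]]); print("slots",s,a(s[1]-s[0]))
# depth fits
d=np.load("pics/top1.npy"); P=cloud("top",d); R=P[165:240,325:420].reshape(-1,3); ok=d[165:240,325:420].ravel()>.3; R=R[ok]
al=np.radians(-13.8); ex=np.array([np.cos(al),np.sin(al)]); ey=np.array([-ex[1],ex[0]])
c=np.array([.5582,-.1405]); X=(R[:,:2]-c)@ex; Y=(R[:,:2]-c)@ey; Z=R[:,2]
for y0 in range(-70,80,20):
    m=(np.abs(Y-y0/1e3)<.01)&(Z>.066)&(Z<.076)&(abs(X)<.02)
    print(y0,m.sum(),"tube x centre mm",(X[m].min()*1e3).round(1),(X[m].max()*1e3).round(1),(X[m].mean()*1e3).round(2),"top z",np.percentile(Z[m],90).round(4) if m.sum() else 0)
m=(Z>.042)&(Z<.050)&(abs(X)<.045)&(abs(Y)<.05); print(m.sum()); print(cv2.minAreaRect((np.c_[X,Y][m]*1000).astype(np.float32)))
```

```text
{'t': 7.35, 'eef_pos': array([0.49569195, 0.14015105, 0.37945852]), 'ee_rot': array([ 3.14121664e+00,  9.07411462e-04, -2.90084766e+00]), 'force': array([-0.53699523,  0.69749352, -1.8669437 ]), 'moment': array([-0.00454951,  0.02312242,  0.01676516]), 'width': 0.011841421758829145}
plate [[ 0.6049 -0.1169]
 [ 0.5906 -0.1754]
 [ 0.5148 -0.1561]
 [ 0.5286 -0.0985]] [ 0.5597 -0.1367]
plate y-axis 76.27422074018708 76.522850346903 x-axis -13.591273168267916 -14.32531600814021
slots [[ 0.5430414  -0.13232735]
 [ 0.5784916  -0.14064671]] -13.207030808311433
-70 64 tube x centre mm -10.5 12.5 -0.98 top z 0.074
-50 129 tube x centre mm -19.1 19.9 -0.38 top z 0.0743
-30 75 tube x centre mm -10.0 10.4 -0.38 top z 0.0739
-10 73 tube x centre mm -9.9 10.4 -0.64 top z 0.0739
10 76 tube x centre mm -9.6 9.9 -0.76 top z 0.0741
30 75 tube x centre mm -10.2 10.4 -0.87 top z 0.074
50 120 tube x centre mm -19.6 19.3 -0.19 top z 0.0736
70 81 tube x centre mm -18.9 17.4 -0.2 top z 0.0743
590
((-0.6369552612304688, -8.299114227294922), (83.46049499511719, 80.91498565673828), 89.4391098022461)
```

View pics/e3.png

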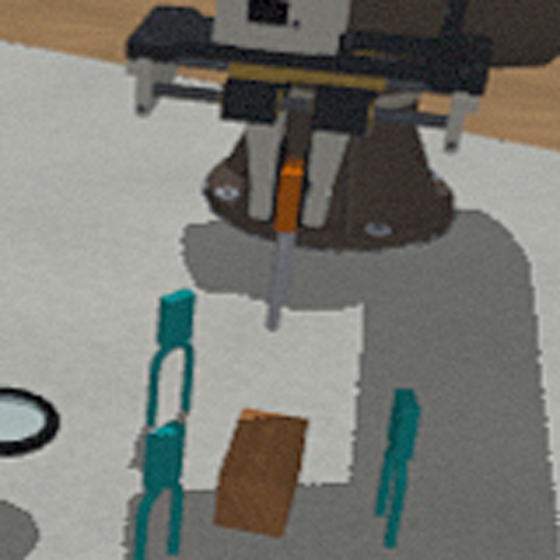

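Request:
{"op": "carry_out", "data": {"targets": [[[0,0,0.86,0,0,0,-1],[0,0,0.86,0,0,0,-1],[0,0,0.86,0,0,0,-1],[0,0,0.86,0,0,0,-1],[0,0,0,-0.42,-0.84,0,-1],[0,0,0,-0.42,-0.84,0,-1],[0,0,0,-0.42,-0.84,0,-1],[0,0,0,-0.42,-0.84,0,-1],[0,0,0,-0.42,-0.84,0,-1],[0,0,0,-0.42,-0.84,0,-1],[0,0,0,-0.42,-0.84,0,-1],[0,0,0,-0.42,-0.84,0,-1],[0,0,0,-0.42,-0.84,0,-1],[0,0,0,-0.42,-0.84,0,-1],[0,0,0,-0.44,-0.84,0.3,-1],[0,0,0,-0.45,-0.9,0.4,-1],[0,0,0,0,0,0.5,-1],[0,0,0,0,0,0,-1],[0,0,0,0,0,0,-1]]]}}

```text
t: 9.78
eef_pos: [0.5593, -0.1356, 0.349]
ee_rot: [-3.141, -0.0, 2.903]
force: [0.4, -0.5, -0.9]
width: 0.0117
```

Run:
```python
from h import *
print({k:arm.get_state()[k] for k in("t","eef_pos","ee_rot","force","moment","width")})
for n in ("scene","top"):
    p,d=arm.grab_frame(n); b=cv2.cvtColor(p,cv2.COLOR_RGB2BGR); cv2.imwrite(f"pics/{n}4.png",b)
    b=b[100:240,230:370] if n=="scene" else b[150:250,310:440]
    cv2.imwrite(f"pics/{n}4c.png",cv2.resize(b,None,fx=4.2,fy=4.2,interpolation=cv2.INTER_CUBIC))
```

```text
{'t': 9.775, 'eef_pos': array([ 0.55926022, -0.13563201,  0.34897349]), 'ee_rot': array([-3.14139451e+00, -2.31453156e-04,  2.90292045e+00]), 'force': array([ 0.3829212 , -0.46455358, -0.85029511]), 'moment': array([-0.00013848, -0.0262698 , -0.02909781]), 'width': 0.01170784561311071}
```

View pics/scene4c.png

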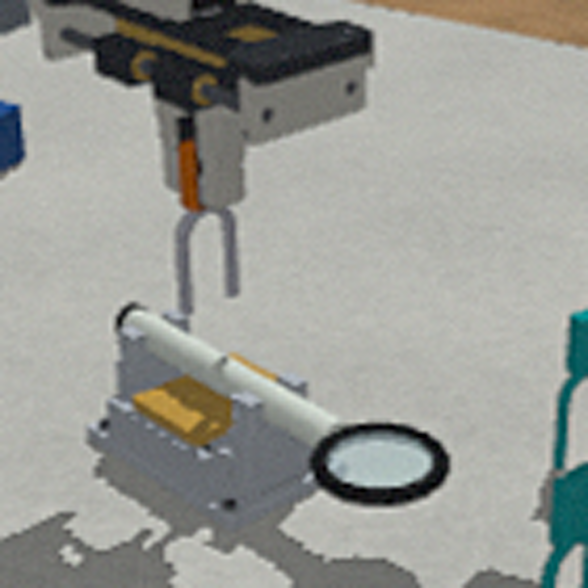

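View pics/top4c.png

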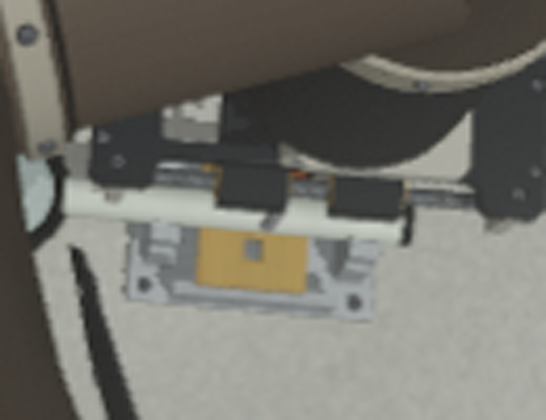

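Run:
```python
from h import *
T=np.array([.55926,-.13563,.34897]); al=np.radians(-13.67); ex=np.array([np.cos(al),np.sin(al),0]); ey=np.array([-ex[1],ex[0],0])
z=np.array([0,0,1])
t=T-z*(.1593)
pts={"tabtop":t+z*.016,"tab-low":t-z*.022,"tip-":t-ex*.017-z*.084,"tip+":t+ex*.017-z*.084}
for k,v in pts.items():
    s=proj("scene",v)[0]; c=proj("top",v)[0]
    print(k,"scene",s.round(1),"crop",((s[::-1]-[230,100]+.4)*4.2).round(0),"top",c.round(1),"crop",((c[::-1]-[310,150]+.4)*4.2).round(0))
for k,v in {"x":ex,"y":ey,"z":z}.items():
    b=pts["tip+"]; print(k,"scene crop px per mm",((proj("scene",b+v*.001)-proj("scene",b))[0][::-1]*4.2).round(2),"top",((proj("top",b+v*.001)-proj("top",b))[0][::-1]*4.2).round(2))
b=cv2.imread("pics/scene4.png"); cv2.imwrite("pics/s4z.png",cv2.resize(b[125:185,255:305],None,fx=10,fy=10,interpolation=cv2.INTER_CUBIC))
b=cv2.imread("pics/top4.png"); cv2.imwrite("pics/t4z.png",cv2.resize(b[185:225,345:405],None,fx=12,fy=12,interpolation=cv2.INTER_CUBIC))
```

```text
tabtop scene [132.1 278.2] crop [204. 137.] top [185.8 379.8] crop [295. 152.]
tab-low scene [147.5 279. ] crop [207. 201.] top [190.2 377.2] crop [284. 171.]
tip- scene [169.1 285.6] crop [235. 292.] top [204.2 372.9] crop [266. 229.]
tip+ scene [173.5 274.7] crop [189. 310.] top [189.  373.7] crop [269. 166.]
x scene crop px per mm [-1.39  0.56] top [ 0.11 -1.86]
y scene crop px per mm [1.1  0.59] top [-1.91 -0.16]
z scene crop px per mm [-0.09 -1.57] top [ 0.25 -0.44]
```

View pics/s4z.png

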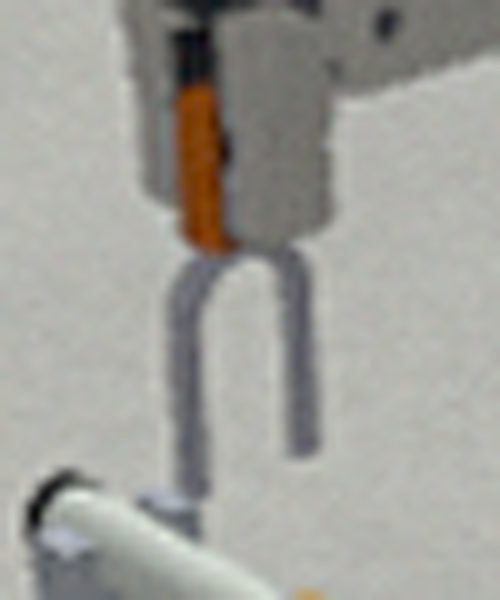

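View pics/t4z.png

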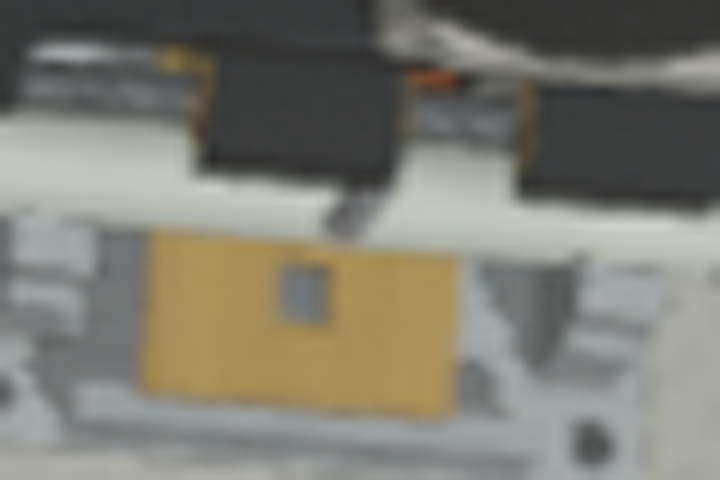

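Request:
{"op": "carry_out", "data": {"targets": [[[0,0,0,0.08,0,0.3,-1],[0,0,0,0,0,0.4,-1],[0,0,0,0,0,0.35,-1],[0,0,0,0,0,0,-1],[0,0,0,0,0,0,-1]]]}}

```text
t: 10.5
eef_pos: [0.5575, -0.1357, 0.3227]
ee_rot: [-3.141, -0.0, 2.902]
force: [-0.2, 0.1, -0.7]
width: 0.012
```

```bash
cat > look.py <<'E'
from h import *
import sys
k=sys.argv[1]
s=arm.get_state()
print({k:s[k].round(4) if hasattr(s[k],'round') else s[k] for k in("t","eef_pos","ee_rot","force","moment","width")})
T=s["eef_pos"]; al=s["ee_rot"][2]-np.pi; ex=np.array([np.cos(al),np.sin(al),0]); z=np.array([0,0,1])
t=T-z*.1593
fr={}
for n in ("scene","top"):
    p,d=arm.grab_frame(n); fr[n]=cv2.cvtColor(p,cv2.COLOR_RGB2BGR); cv2.imwrite(f"pics/{n}{k}.png",fr[n])
for n,(r0,r1,c0,c1,f) in {"scene":(130,210,250,320,7),"top":(180,225,345,405,12)}.items():
    b=cv2.resize(fr[n][r0:r1,c0:c1],None,fx=f,fy=f,interpolation=cv2.INTER_CUBIC); cv2.imwrite(f"pics/{n}{k}z.png",b)
    for nm,v in {"tip-":t-ex*.017-z*.084,"tip+":t+ex*.017-z*.084,"tabtop":t+z*.016}.items():
        q=proj(n,v)[0]; print(n,nm,q.round(1),"crop xy",((q[::-1]-[c0,r0]+.5)*f).round(0))
E
python3 look.py 5
```

```text
{'t': 10.5, 'eef_pos': array([ 0.5575, -0.1357,  0.3227]), 'ee_rot': array([-3.1414, -0.    ,  2.9022]), 'force': array([-0.2314,  0.0644, -0.6532]), 'moment': array([-0.0321, -0.0805,  0.0013]), 'width': 0.01197789042742568}
scene tip- [178.3 286.5] crop xy [259. 342.]
scene tip+ [182.9 275.7] crop xy [183. 374.]
scene tabtop [142.6 279.2] crop xy [208.  92.]
top tip- [207.3 371.6] crop xy [325. 333.]
top tip+ [192.4 372.4] crop xy [335. 155.]
top tabtop [189.8 378.2] crop xy [404. 123.]
```

View pics/scene5z.png

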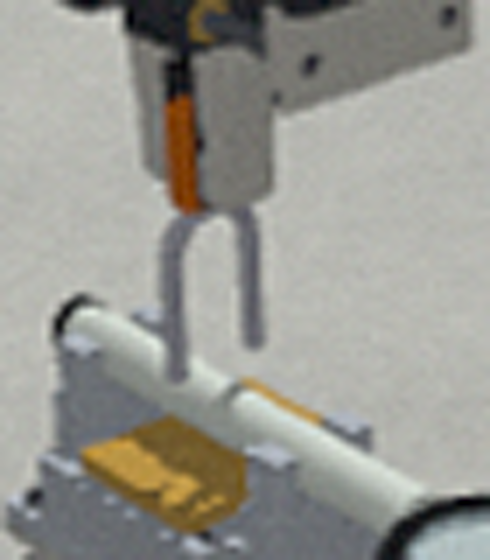

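View pics/top5z.png

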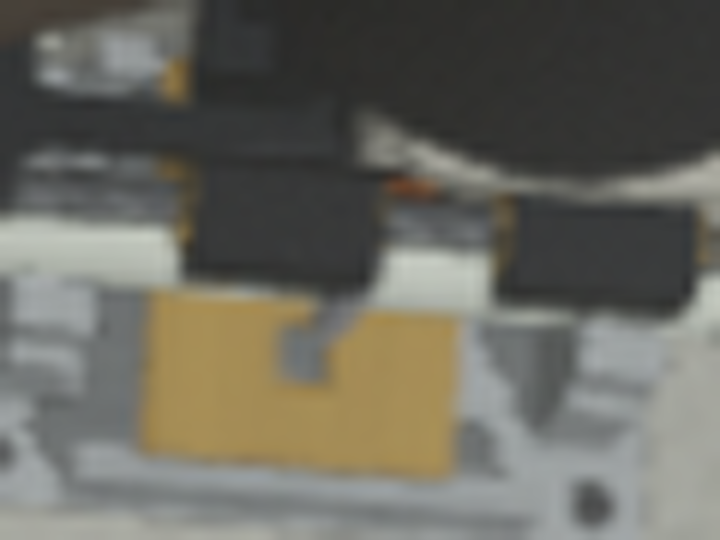

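```bash
python3 - <<'E'
from h import *
T=arm.get_state()["eef_pos"]; al=np.radians(-13.7); ex=np.array([np.cos(al),np.sin(al),0]); ey=np.array([-ex[1],ex[0],0])
cr=lambda n,v:((proj(n,v)[0][::-1]-([345,180] if n=="top" else [250,130])+.5)*(12 if n=="top" else 7)).round(0)
for dx,dy in [(0,0),(2,-1)]:
  for z in (.0794,.046):
    b=np.array([T[0],T[1],z])+ex*dx/1e3+ey*dy/1e3
    print(dx,dy,z,"tip-",cr("top",b-ex*.017),"top; scene",cr("scene",b-ex*.017),cr("scene",b+ex*.017))
c=np.array([.5582,-.1405,0])
for X,Y in [(0,4),(0,5),(1,4)]:
    o=c+ex*X/1e3+ey*Y/1e3
    print(X,Y,"slot outline top",[cr("top",o+ex*a+ey*b+[0,0,.046]).tolist() for a,b in [(-.023,.005),(-.011,.005),(-.011,-.005),(-.023,-.005)]],
     "plate", [cr("top",o+ex*a+ey*b+[0,0,.046]).tolist() for a,b in [(-.039,.03),(-.039,-.03)]])
    print("   scene slot+",[cr("scene",o+ex*a+ey*b+[0,0,.046]).tolist() for a,b in [(.023,.005),(.011,.005),(.011,-.005),(.023,-.005)]],
     "plate", [cr("scene",o+ex*a+ey*b+[0,0,.046]).tolist() for a,b in [(.039,.03),(.039,-.03)]])
# grasp residual: ubolt features at top frame before
E
python3 - <<'E'
import cv2
b=cv2.imread("pics/top5.png"); cv2.imwrite("pics/t5z.png",cv2.resize(b[195:225,350:390],None,fx=20,fy=20,interpolation=cv2.INTER_NEAREST))
E
```

```text
0 0 0.0794 tip- [325. 333.] top; scene [259. 342.] [183. 374.]
0 0 0.046 tip- [303. 365.] top; scene [262. 424.] [188. 457.]
2 -1 0.0794 tip- [331. 323.] top; scene [253. 343.] [177. 375.]
2 -1 0.046 tip- [309. 355.] top; scene [256. 425.] [182. 458.]
0 4 slot outline top [[279.0, 384.0], [282.0, 323.0], [334.0, 327.0], [330.0, 388.0]] plate [[144.0, 456.0], [455.0, 481.0]]
   scene slot+ [[179.0, 470.0], [205.0, 458.0], [188.0, 447.0], [161.0, 459.0]] plate [[187.0, 513.0], [81.0, 449.0]]
0 5 slot outline top [[273.0, 384.0], [277.0, 323.0], [329.0, 327.0], [325.0, 388.0]] plate [[138.0, 455.0], [450.0, 481.0]]
   scene slot+ [[180.0, 471.0], [207.0, 459.0], [189.0, 448.0], [163.0, 460.0]] plate [[189.0, 514.0], [83.0, 450.0]]
1 4 slot outline top [[279.0, 379.0], [283.0, 318.0], [334.0, 322.0], [331.0, 383.0]] plate [[144.0, 450.0], [456.0, 476.0]]
   scene slot+ [[176.0, 471.0], [203.0, 459.0], [185.0, 448.0], [159.0, 460.0]] plate [[185.0, 514.0], [79.0, 450.0]]
```

View pics/t5z.png

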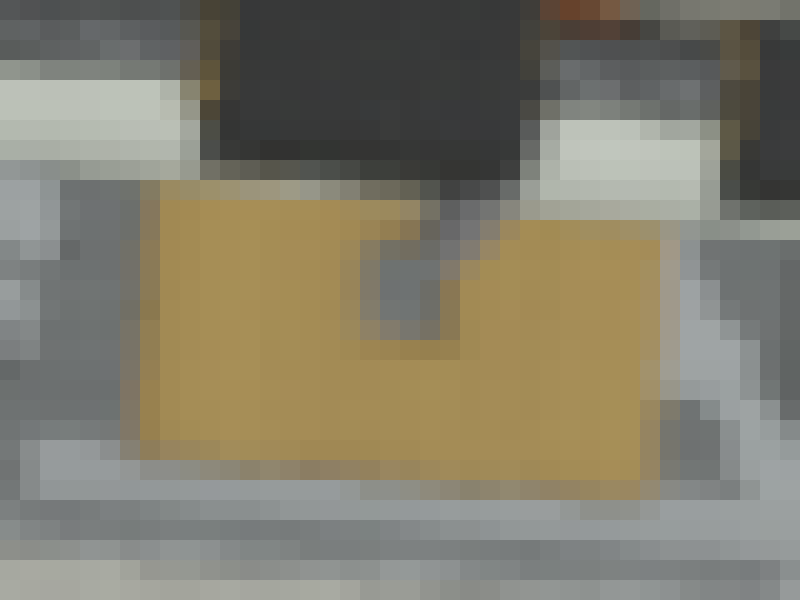

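Request:
{"op": "carry_out", "data": {"targets": [[[0,0,0,0,0.02,0.3,-1],[0,0,0,0,0,0.3,-1],[0,0,0,0,0,0.3,-1],[0,0,0,0,0,0.3,-1],[0,0,0,0,0,0,-1],[0,0,0,0,0,0,-1]]]}}

```text
t: 11.35
eef_pos: [0.5576, -0.1352, 0.2928]
ee_rot: [-3.142, 0.0, 2.902]
force: [-0.3, -0.2, -1.8]
width: 0.012
```

```bash
python3 look.py 6
```

```text
{'t': 11.35, 'eef_pos': array([ 0.5576, -0.1352,  0.2928]), 'ee_rot': array([-3.1415e+00,  1.0000e-04,  2.9023e+00]), 'force': array([-0.2571, -0.1768, -1.7796]), 'moment': array([-0.0113, -0.1559,  0.0078]), 'width': 0.012049930765332532}
scene tip- [188.9 287.1] crop xy [263. 416.]
scene tip+ [193.6 276.4] crop xy [189. 449.]
scene tabtop [154.5 279.9] crop xy [213. 175.]
top tip- [209.6 369.7] crop xy [303. 362.]
top tip+ [195.3 370.6] crop xy [313. 189.]
top tabtop [193.  375.9] crop xy [377. 162.]
```

View pics/scene6z.png

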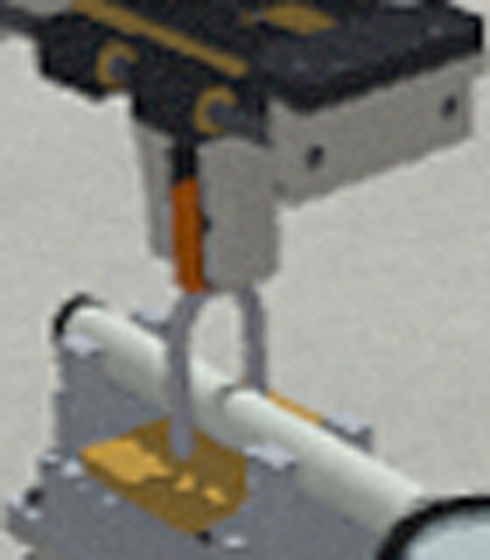

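View pics/top6z.png

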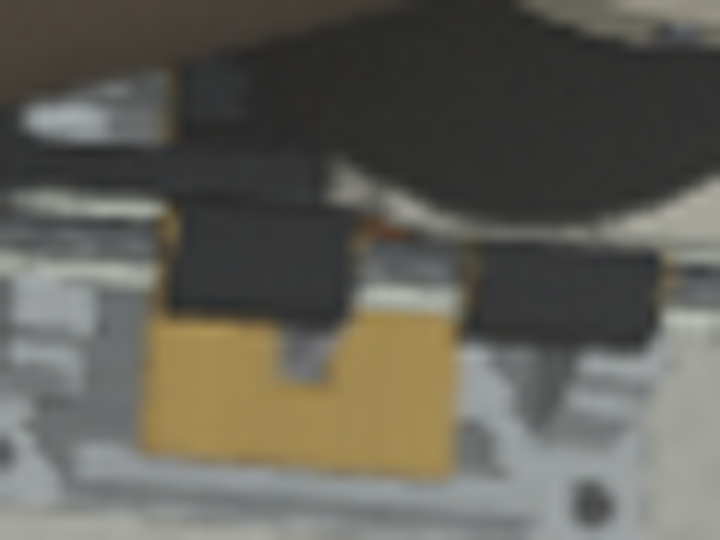

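Request:
{"op": "carry_out", "data": {"targets": [[[0,0,0,0,0,0.08,-1],[0,0,0,0,0,0.08,-1],[0,0,0,0,0,0.06,-1],[0,0,0,0,0,0,-1]]]}}

```text
t: 11.95
eef_pos: [0.5574, -0.1352, 0.287]
ee_rot: [-3.141, -0.0, 2.902]
force: [-0.9, -0.9, -1.2]
width: 0.012
```

Request:
{"op": "carry_out", "data": {"targets": [[[0,0,0,0,0,0.1,-1],[0,0,0,0,0,0.1,-1],[0,0,0,0,0,0.1,-1],[0,0,0,0,0,0,-1]]]}}

```text
t: 12.45
eef_pos: [0.5573, -0.1352, 0.2794]
ee_rot: [-3.141, -0.001, 2.902]
force: [0.1, 0.7, -1.6]
width: 0.0116
```

Request:
{"op": "carry_out", "data": {"targets": [[[0,0,0,0,0,0.1,-1],[0,0,0,0,0,0.1,-1],[0,0,0,0,0,0.1,-1],[0,0,0,0,0,0,-1]]]}}

```text
t: 12.95
eef_pos: [0.5576, -0.1352, 0.2721]
ee_rot: [3.142, 0.0, 2.902]
force: [0.8, -0.3, -1.8]
width: 0.0119
```

```bash
python3 look.py 7
```

```text
{'t': 12.95, 'eef_pos': array([ 0.5576, -0.1352,  0.2721]), 'ee_rot': array([3.1416e+00, 2.0000e-04, 2.9023e+00]), 'force': array([ 0.7526, -0.2534, -1.8016]), 'moment': array([-0.089 , -0.2225,  0.0613]), 'width': 0.011909362870826607}
scene tip- [196.  287.4] crop xy [265. 466.]
scene tip+ [200.8 276.9] crop xy [192. 499.]
scene tabtop [162.4 280.3] crop xy [216. 230.]
top tip- [211.2 368.7] crop xy [290. 381.]
top tip+ [197.1 369.5] crop xy [300. 211.]
top tabtop [195.1 374.6] crop xy [361. 188.]
```

View pics/scene7z.png

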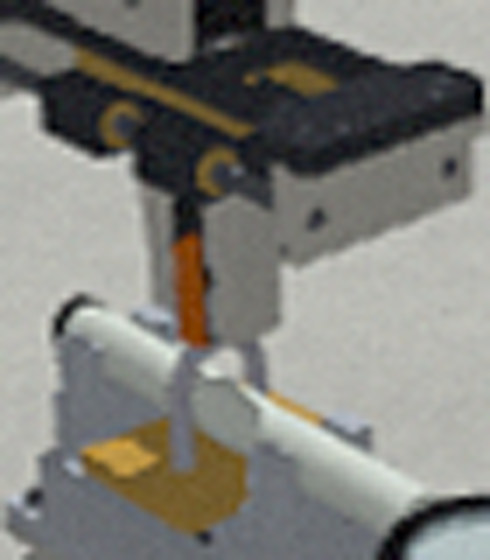

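Request:
{"op": "carry_out", "data": {"targets": [[[0,0,0,0,0,0.08,-1],[0,0,0,0,0,0.08,-1],[0,0,0,0,0,0,-1]]], "squeeze": 55}}

```text
t: 13.42
eef_pos: [0.5576, -0.1352, 0.2683]
ee_rot: [3.141, 0.001, 2.902]
force: [0.5, -0.3, -0.1]
width: 0.0119
```

Request:
{"op": "carry_out", "data": {"targets": [[[0,0,0,0,0,0.06,-1],[0,0,0,0,0,0.06,-1],[0,0,0,0,0,0,-1]]]}}

```text
t: 13.8
eef_pos: [0.5575, -0.1352, 0.2649]
ee_rot: [3.141, 0.0, 2.902]
force: [0.7, -0.1, 0.5]
width: 0.0117
```

Request:
{"op": "carry_out", "data": {"targets": [[[0,0,0,0,0,0.06,-1],[0,0,0,0,0,0.04,-1],[0,0,0,0,0,0,-1]]]}}

```text
t: 14.18
eef_pos: [0.5574, -0.1352, 0.2625]
ee_rot: [3.142, 0.0, 2.902]
force: [2.4, -0.0, 1.3]
width: 0.0122
```

```bash
python3 look.py 8
```

```text
{'t': 14.175, 'eef_pos': array([ 0.5574, -0.1352,  0.2625]), 'ee_rot': array([3.1415, 0.    , 2.9022]), 'force': array([ 2.3799, -0.0412,  1.2763]), 'moment': array([-0.3114, -0.9451, -0.04  ]), 'width': 0.012193010500575472}
scene tip- [199.3 287.5] crop xy [266. 488.]
scene tip+ [204.1 277.1] crop xy [193. 522.]
scene tabtop [166.  280.6] crop xy [217. 256.]
top tip- [212.  368.2] crop xy [285. 390.]
top tip+ [198.  369.1] crop xy [295. 222.]
top tabtop [196.1 374.1] crop xy [355. 200.]
```

View pics/scene8z.png

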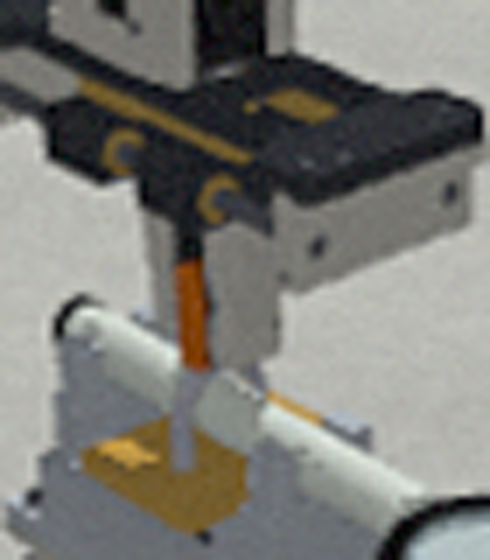

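Request:
{"op": "carry_out", "data": {"targets": [[[0,0,0,-0.03,0,0.03,-1],[0,0,0,0,0,0.03,-1],[0,0,0,0,0,0,-1]]]}}

```text
t: 14.65
eef_pos: [0.558, -0.1353, 0.261]
ee_rot: [-3.142, -0.001, 2.902]
force: [1.2, -0.0, 1.6]
width: 0.0115
```

Run:
```python
from station import arm
s=arm.get_state(); print(s["eef_pos"].round(4),s["force"].round(2),s["moment"].round(2))
```

```text
[ 0.558  -0.1353  0.261 ] [ 1.22 -0.04  1.65] [-0.06 -0.47  0.01]
```

Request:
{"op": "carry_out", "data": {"targets": [[[0,0,0,-0.02,0,0.06,-1],[0,0,0,0,0,0.04,-1],[0,0,0,0,0,0,-1]]]}}

```text
t: 15.02
eef_pos: [0.5584, -0.1355, 0.2601]
ee_rot: [-3.141, 0.0, 2.903]
force: [-5.1, 2.2, 16.8]
width: 0.0118
```

Run:
```python
from station import arm
s=arm.get_state(); print(s["eef_pos"].round(4),s["force"].round(2),s["moment"].round(2))
```

```text
[ 0.5584 -0.1355  0.2601] [-5.09  2.17 16.79] [ 0.93  1.74 -0.02]
```

```bash
python3 look.py 9
python3 - <<'E'
from h import *
b=cv2.imread("pics/scene9.png"); cv2.imwrite("pics/s9z.png",cv2.resize(b[155:210,255:315],None,fx=12,fy=10,interpolation=cv2.INTER_CUBIC))
f=lambda q:((q[::-1]-[255,155]+.5)*[12,10]).round(0)
al=np.radians(-13.7); ex=np.array([np.cos(al),np.sin(al),0]); ey=np.array([-ex[1],ex[0],0])
for X,Y in [(0,4.3)]:
    o=np.array([.5582,-.1405,0])+ex*X/1e3+ey*Y/1e3
    for nm,z in [("tab top",.116),("tab low",.078)]:
        print(nm,[f(proj("scene",o+ex*a+ey*c+[0,0,z])[0]).tolist() for a,c in [(.013,.006),(.013,-.006)]])
    print("outer bow at +leg z=.1-.05",f(proj("scene",o+ex*.021+[0,0,.046])[0]))
E
```

```text
{'t': 15.025, 'eef_pos': array([ 0.5584, -0.1355,  0.2601]), 'ee_rot': array([-3.1413e+00,  1.0000e-04,  2.9027e+00]), 'force': array([-5.0928,  2.1731, 16.7852]), 'moment': array([ 0.9264,  1.7437, -0.0193]), 'width': 0.011815425381470639}
scene tip- [200.2 287.3] crop xy [264. 495.]
scene tip+ [205.  276.8] crop xy [191. 529.]
scene tabtop [167.  280.3] crop xy [215. 263.]
top tip- [211.7 368.1] crop xy [284. 387.]
top tip+ [197.8 369. ] crop xy [294. 220.]
top tabtop [195.9 373.9] crop xy [353. 197.]
tab top [[271.0, 154.0], [233.0, 137.0]]
tab low [[281.0, 294.0], [244.0, 277.0]]
outer bow at +leg z=.1-.05 [239. 411.]
```

View pics/s9z.png

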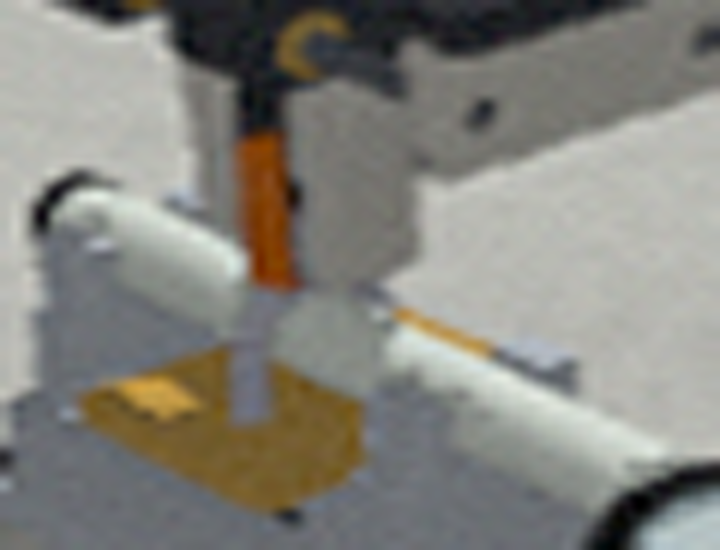

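View pics/top9z.png

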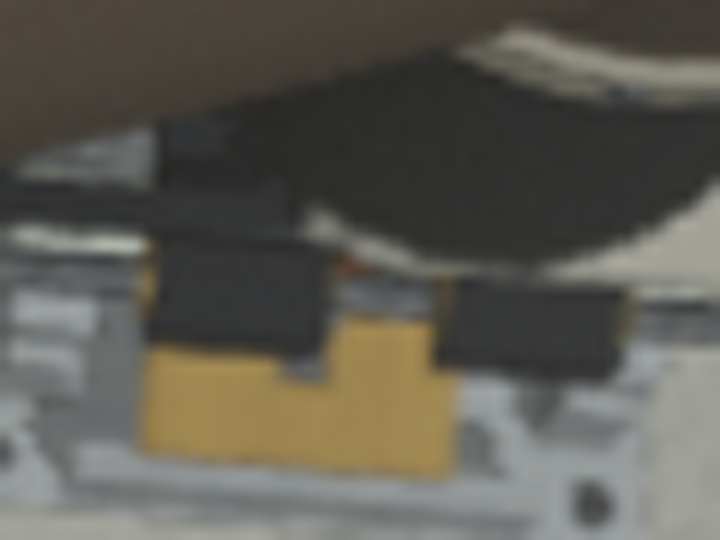

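Request:
{"op": "carry_out", "data": {"targets": [[[0,0,0,0.02,0,0.02,-1],[0,0,0,0,0,0,-1]]]}}

```text
t: 15.38
eef_pos: [0.5582, -0.1354, 0.26]
ee_rot: [-3.141, 0.001, 2.903]
force: [-5.6, 2.1, 18.6]
width: 0.0117
```

Run:
```python
from station import arm
s=arm.get_state(); print(s["eef_pos"].round(4),s["force"].round(2),s["moment"].round(2))
```

```text
[ 0.5582 -0.1354  0.26  ] [-5.56  2.06 18.59] [ 0.69  1.71 -0.01]
```

Request:
{"op": "carry_out", "data": {"targets": [[[0,0,0,0.02,0,0.03,-1],[0,0,0,0,0,0,-1],[0,0,0,0,0,0,-1]]]}}

```text
t: 15.75
eef_pos: [0.558, -0.1353, 0.26]
ee_rot: [-3.141, 0.002, 2.903]
force: [-5.5, 2.4, 22.5]
width: 0.0117
```

Run:
```python
from station import arm
s=arm.get_state(); print(s["eef_pos"].round(4),s["force"].round(2),s["moment"].round(2),s["ee_rot"].round(4))
```

```text
[ 0.558  -0.1353  0.26  ] [-5.46  2.38 22.47] [0.79 2.   0.01] [-3.1413e+00  2.3000e-03  2.9032e+00]
```

Request:
{"op": "carry_out", "data": {"targets": [[[0,0,0,0.02,0,-0.08,-1],[0,0,0,0,0,0,-1]]]}}

```text
t: 16.0
eef_pos: [0.5576, -0.1352, 0.2602]
ee_rot: [-3.142, 0.002, 2.903]
force: [0.3, -0.0, 8.9]
width: 0.0117
```

Request:
{"op": "carry_out", "data": {"targets": [[[0,0,0,0,0,0,-0.4],[0,0,0,0,0,0,-0.4],[0,0,0,0,0,0,-0.4],[0,0,0,0,0,0,-0.4]]]}}

```text
t: 16.5
eef_pos: [0.557, -0.1351, 0.2591]
ee_rot: [-3.141, -0.001, 2.902]
force: [-0.0, 0.6, 0.6]
width: 0.0267
```

```bash
python3 look.py 10
python3 - <<'E'
from h import *
b=cv2.imread("pics/scene10.png"); cv2.imwrite("pics/s10z.png",cv2.resize(b[155:210,255:315],None,fx=12,fy=10,interpolation=cv2.INTER_CUBIC))
E
```

```text
{'t': 16.5, 'eef_pos': array([ 0.557 , -0.1351,  0.2591]), 'ee_rot': array([-3.1415e+00, -8.0000e-04,  2.9021e+00]), 'force': array([-0.0448,  0.6355,  0.5566]), 'moment': array([-0.1037,  0.0312,  0.0218]), 'width': 0.02672197310318913}
scene tip- [200.3 287.7] crop xy [268. 496.]
scene tip+ [205.2 277.3] crop xy [194. 530.]
scene tabtop [167.2 280.8] crop xy [219. 264.]
top tip- [212.4 368.1] crop xy [283. 395.]
top tip+ [198.5 368.9] crop xy [293. 228.]
top tabtop [196.7 373.8] crop xy [352. 206.]
```

View pics/s10z.png

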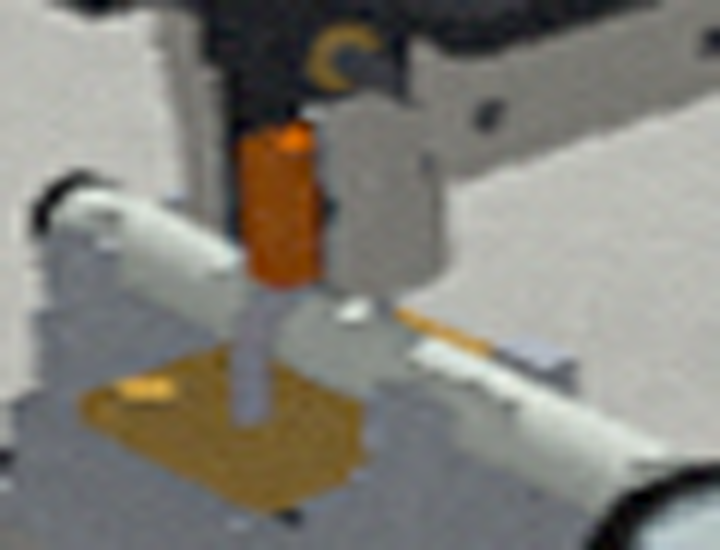

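Request:
{"op": "carry_out", "data": {"targets": [[[0,0,0,0,0,-0.4,-0.4],[0,0,0,0,0,-0.6,-0.4],[0,0,0,0,0,-0.8,-0.4],[0,0,0,0,0,-0.9,-0.4],[0,0,0,0,0,-0.9,-0.4],[0,0,0,0.5,-0.9,-0.9,-0.4],[0,0,0,0.5,-0.9,-0.5,-0.4],[0,0,0,0.5,-0.9,0,-0.4],[0,0,0,0.5,-0.9,0,-0.4],[0,0,0,0.5,-0.9,0,-0.4],[0,0,0,0.5,-0.9,0,-0.4],[0,0,0,0,-0.9,0,-0.4],[0,0,0,0,-0.9,0,-0.4],[0,0,0,0,-0.9,0,-0.4],[0,0,0,0,-0.9,0,-0.4],[0,0,0,0,0,0,-0.4]]]}}

```text
t: 18.6
eef_pos: [0.4296, -0.3373, 0.3833]
ee_rot: [3.141, -0.002, 2.9]
force: [0.6, 0.3, 0.3]
width: 0.0262
```

```bash
python3 look.py 11
python3 - <<'E'
from h import *
b=cv2.imread("pics/scene11.png"); cv2.imwrite("pics/s11z.png",cv2.resize(b[155:210,255:315],None,fx=12,fy=10,interpolation=cv2.INTER_CUBIC))
b=cv2.imread("pics/top11.png"); cv2.imwrite("pics/t11z.png",cv2.resize(b[175:230,335:405],None,fx=11,fy=10,interpolation=cv2.INTER_CUBIC))
p,d=arm.grab_frame("top"); P=cloud("top",d)
hsv=cv2.cvtColor(p,cv2.COLOR_RGB2HSV); R=P[170:235,340:410]; dd=d[170:235,340:410]>.3
m=dd&(R[...,2]>.09)&(R[...,2]<.14); q=R[m]; print(len(q), q.mean(0).round(4), np.percentile(q[:,2],[10,50,90]).round(4)); print(cv2.minAreaRect((q[:,:2]*1000).astype(np.float32)))
p,d=arm.grab_frame("scene"); P=cloud("scene",d); h=cv2.cvtColor(p,cv2.COLOR_RGB2HSV)[155:195,262:292]
R=P[155:195,262:292]; m=(h[...,0]<14)&(h[...,1]>150)&(d[155:195,262:292]>.3); q=R[m]; print("scene orange",len(q),q.mean(0).round(4),q[:,2].min(),q[:,2].max())
n,s,pl=0,0,0
u,sv,vt=np.linalg.svd(q-q.mean(0)); print(vt.round(3))
print(arm.landmark_of("scene","tab")[:4]); print(arm.landmark_of("scene","ubolt")[:4])
E
```

```text
{'t': 18.6, 'eef_pos': array([ 0.4296, -0.3373,  0.3833]), 'ee_rot': array([ 3.1413e+00, -1.9000e-03,  2.8995e+00]), 'force': array([0.5943, 0.3115, 0.3282]), 'moment': array([0.0075, 0.0314, 0.0181]), 'width': 0.02616916994305541}
scene tip- [123.6 255.3] crop xy [ 41. -41.]
scene tip+ [126.5 245.4] crop xy [-29. -21.]
scene tabtop [ 89.7 247.2] crop xy [ -16. -279.]
top tip- [247.  481.8] crop xy [1647.  810.]
top tip+ [230.7 481.9] crop xy [1649.  614.]
top tabtop [232.8 502.3] crop xy [1894.  639.]
89 [ 0.5575 -0.1359  0.1128] [0.1011 0.1154 0.1179]
((558.692138671875, -136.70263671875), (11.912249565124512, 26.10841941833496), 79.3695297241211)
scene orange 61 [ 0.5644 -0.1325  0.0976] 0.07931002665096326 0.11628220447553356
[[ 0.116  0.029 -0.993]
 [-0.959  0.263 -0.104]
 [ 0.258  0.964  0.058]]
[{'point': [210.1, 434.2], 'conf': 0.87}, {'point': [219.0, 366.5], 'conf': 0.7}, {'point': [176.0, 280.1], 'conf': 0.56}, {'point': [175.1, 369.9], 'conf': 0.52}]
[{'point': [253.7, 364.5], 'conf': 0.91}, {'point': [237.7, 429.2], 'conf': 0.83}, {'point': [210.2, 367.3], 'conf': 0.77}, {'point': [204.4, 280.5], 'conf': 0.54}]
```

View pics/s11z.png

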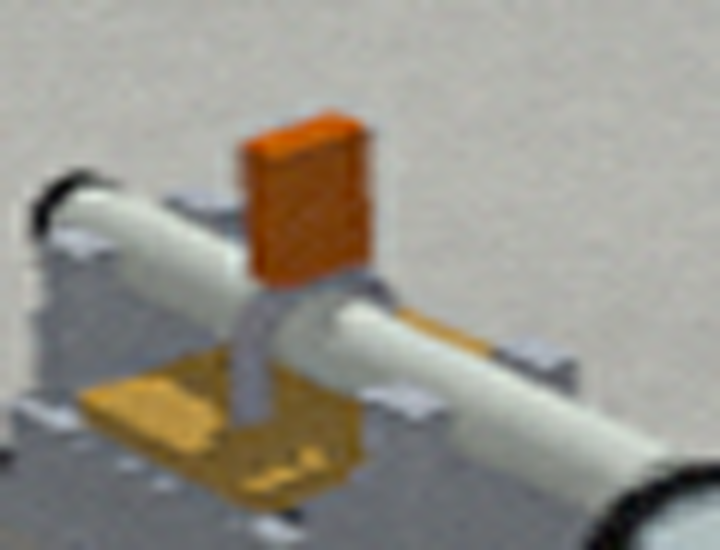

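View pics/t11z.png

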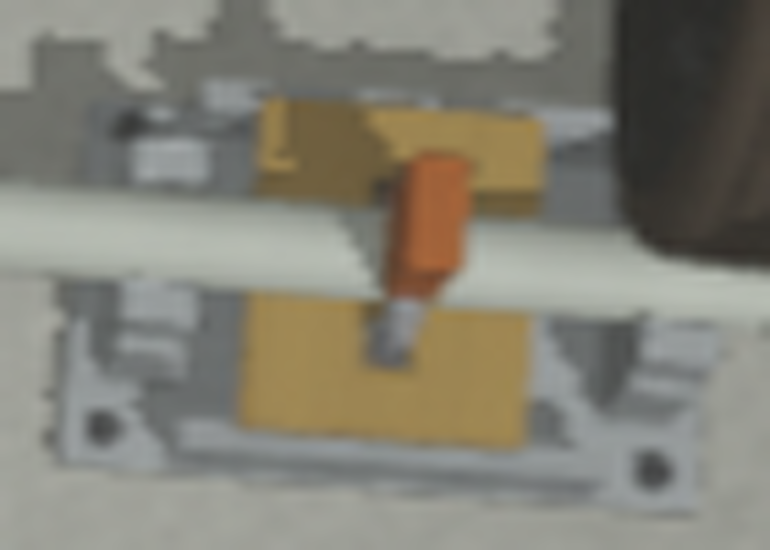

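View pics/scene11.png

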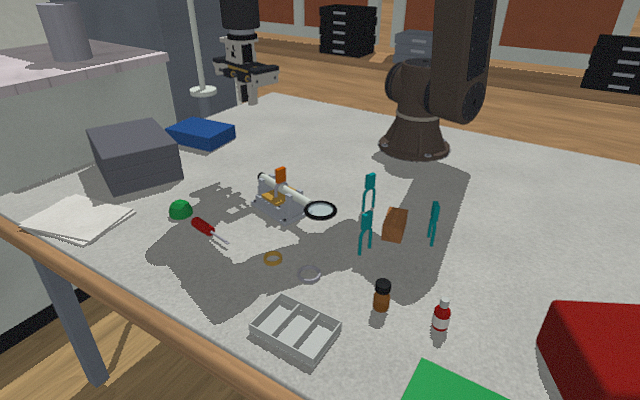

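Run:
```python
from h import *
al=np.radians(-13.7); ex=np.array([np.cos(al),np.sin(al),0]); ey=np.array([-ex[1],ex[0],0]); ez=np.array([0,0,1.])
f=lambda q:((q[::-1]-[255,155]+.5)*[12,10]).round(0).tolist()
ft=lambda q:((q[::-1]-[335,175]+.5)*[11,10]).round(0).tolist()
o=np.array([.5584,-.1365,.1])
for th in (-6,-3,0,3,6):
    t=np.radians(th); x=ex*np.cos(t)-ez*np.sin(t); z=ez*np.cos(t)+ex*np.sin(t)   # +th leans toward +x
    V=lambda a,b,c:o+x*a+ey*b+z*c
    print(th,"scene +y face TL,BL,BR,TR",[f(proj("scene",V(a,.006,c))[0]) for a,c in [(.013,.016),(.013,-.022),(-.013,-.022),(-.013,.016)]])
    print("    top face",[ft(proj("top",V(a,b,.016))[0]) for a,b in [(.013,.006),(.013,-.006),(-.013,-.006),(-.013,.006)]],"low",[ft(proj("top",V(-.013,b,-.022))[0]) for b in (.006,-.006)])
# top-face height slope from several frames
Q=[]
for i in range(4):
    p,d=arm.grab_frame("top"); P=cloud("top",d)[170:235,340:410]; m=(d[170:235,340:410]>.3)&(P[...,2]>.108)&(P[...,2]<.125); Q.append(P[m])
q=np.vstack(Q); X=(q-o)@ex; Y=(q-o)@ey
A=np.c_[X,Y,np.ones(len(X))]; c=np.linalg.lstsq(A,q[:,2],rcond=None)[0]; print("top face slope x,y deg",np.degrees(c[:2]),"z",c[2],len(q)/4, "X mean",X.mean(),"Y",Y.mean(),X.min(),X.max())
S=[]
for i in range(4):
    p,d=arm.grab_frame("scene"); h=cv2.cvtColor(p,cv2.COLOR_RGB2HSV)[155:195,262:292]; P=cloud("scene",d)[155:195,262:292]; 
    m=(h[...,0]<14)&(h[...,1]>150)&(d[155:195,262:292]>.3); S.append(P[m])
q=np.vstack(S); X=(q-o)@ex; Y=(q-o)@ey; Z=q[:,2]; k=(Y>.002)&(Z>.08)&(Z<.112); X,Y,Z=X[k],Y[k],Z[k]
for z0,z1 in [(.08,.09),(.09,.10),(.10,.112)]:
    k=(Z>z0)&(Z<z1); print(z0,k.sum(),"X min/mean/max",X[k].min().round(4),X[k].mean().round(4),X[k].max().round(4),"Y",Y[k].mean().round(4))
```

```text
-6 scene +y face TL,BL,BR,TR [[280.0, 145.0], [274.0, 290.0], [373.0, 265.0], [381.0, 122.0]]
    top face [[412.0, 160.0], [473.0, 164.0], [464.0, 284.0], [403.0, 279.0]] low [[381.0, 295.0], [440.0, 299.0]]
-3 scene +y face TL,BL,BR,TR [[276.0, 149.0], [278.0, 292.0], [378.0, 262.0], [378.0, 120.0]]
    top face [[412.0, 157.0], [473.0, 161.0], [465.0, 280.0], [404.0, 275.0]] low [[381.0, 300.0], [440.0, 304.0]]
0 scene +y face TL,BL,BR,TR [[273.0, 152.0], [283.0, 293.0], [382.0, 258.0], [375.0, 119.0]]
    top face [[412.0, 153.0], [473.0, 158.0], [465.0, 275.0], [404.0, 271.0]] low [[381.0, 304.0], [440.0, 309.0]]
3 scene +y face TL,BL,BR,TR [[270.0, 156.0], [287.0, 294.0], [386.0, 254.0], [371.0, 117.0]]
    top face [[412.0, 150.0], [472.0, 155.0], [466.0, 271.0], [405.0, 266.0]] low [[382.0, 309.0], [440.0, 313.0]]
6 scene +y face TL,BL,BR,TR [[267.0, 160.0], [292.0, 294.0], [390.0, 249.0], [368.0, 116.0]]
    top face [[411.0, 148.0], [472.0, 152.0], [467.0, 266.0], [406.0, 262.0]] low [[382.0, 313.0], [441.0, 317.0]]
top face slope x,y deg [ 3.60737358 -2.42495799] z 0.1158406924207079 73.25 X mean -0.00040388305645751 Y -0.00022064176974776956 -0.012919002413539169 0.013766459625847776
0.08 65 X min/mean/max -0.0103 0.004 0.0174 Y 0.0065
0.09 64 X min/mean/max -0.0106 0.0039 0.0177 Y 0.0062
0.1 65 X min/mean/max -0.0075 0.0051 0.0165 Y 0.0064
```

```bash
cat > fit.py <<'E'
from h import *
from scipy.optimize import least_squares
from scipy.spatial.transform import Rotation as Ro
def frames(n,k=6):
    return np.mean([arm.grab_frame(n)[0].astype(float) for _ in range(k)],0)
I={n:frames(n) for n in("scene","top")}
W={"scene":(160,192,266,296),"top":(182,212,362,384)}
al=np.radians(-13.7); ex=np.array([np.cos(al),np.sin(al),0]); ey=np.array([-ex[1],ex[0],0]); B=np.c_[ex,ey,[0,0,1]]
box=np.array([[a,b,c] for a in(-.013,.013) for b in(-.006,.006) for c in(-.022,.016)])
A={}
for n,(r0,r1,c0,c1) in W.items():
    p=I[n][r0:r1,c0:c1]; s=(p[...,0]-p[...,2])/(p.sum(-1)+1)   # orange-ness
    A[n]=s
    print(n,"max",s.max().round(2),"median",np.median(s).round(2)); print((s[::2,::2]*100).astype(int)) if 0 else None
def sil(n,v):
    R=B@Ro.from_euler("xyz",[v[3],v[4],v[5]]).as_matrix()
    P=np.array([.5584,-.1365,.1])+np.array(v[:3])+box@R.T
    r0,r1,c0,c1=W[n]; S=16
    q=proj(n,P)[:,::-1]; q=(q-[c0,r0]+.5)*S
    m=np.zeros(((r1-r0)*S,(c1-c0)*S),np.float32)
    cv2.fillConvexPoly(m,cv2.convexHull(np.round(q*16).astype(np.int32)),1.0,shift=4)
    return cv2.resize(m,None,fx=1/S,fy=1/S,interpolation=cv2.INTER_AREA)
def target(n):
    s=A[n]; hi=np.percentile(s,97 if n=="top" else 90); 
    return s
from scipy.optimize import minimize
T={}
for n in W:
    s=A[n]; 
    # orange hue mask soft: brass has ~0.25-.3, orange >.5
    T[n]=s
    print(n,np.round(s[:: max(1,s.shape[0]//16), :: max(1,s.shape[1]//12)]*100).astype(int))
np.savez("fit.npz",scene=I["scene"],top=I["top"])
E
python3 fit.py
```

```text
scene max 0.71 median 0.01
top max 0.33 median 0.17
scene [[ 1  1  1  1  1  1  1  1  1  1  1  1  1  1  1]
 [ 1  1  1  1  1  1  1  1  1  1  1  1  1  1  0]
 [ 1  1  1  1  1  1  1  1  0  0  1  1  1  1  1]
 [ 1  1  1  1  1  0 -1  1 27  6  0  1  1  1  1]
 [ 1  1  1  1  1 12 56 66 63 69  2  1  1  1  1]
 [ 1  1  1  1  5 62 60 49 54 69  2  1  1  0  1]
 [ 1  1  1  1  4 68 53 54 55 64  2  1  1  1  1]
 [ 1  0 -3 -3  1 68 55 50 55 62  2  1  1  1  1]
 [ 0  0 -1 -3 -4 65 52 52 54 62  2  1  1  1  1]
 [ 0  0  0  0 -5 66 56 56 58 59  2  0  1  1  1]
 [ 0  0  0  0 -1 69 55 51 55 55  3  1  1  1  1]
 [ 0  0  0  0 -1 35 66 45 16 -4 -1  1  1  1  1]
 [-1  0  0  0  0 -3  1 -3 -1 -2 -3  0  1  1  1]
 [-3 -3 -1  0  0 -2 -1  0  0  0  0 20  5  0  1]
 [-2 -3 -3 -4 -1 -2  0  0  0  0  0 -1  8 26  6]
 [-4 -3  6 25  2 -3  1 -1  0  0  0  0  0 -1  8]]
top [[ 1  2  2  2  2  2  2  2  2  1  2  2  1  2  2  2  2  2  1  2  2  2]
 [ 1  1  1  1  1  1  1  1  1  1  1  1  2  2  2  2  2  1  2  2  2  2]
 [ 1  1  1  1  1  1  0  0  0  1  1  0  1  1  1  1  1  1  1  1  1  1]
 [18 16 14 14 12 11 10  8  8  8  6  2  1  3  3  3  2  2  1  1 
[... 1101 characters left out ...]
 1  1  1]
 [ 1  1  1  1  1  1  1  4 19 26 29 28 28 21  7  2  1  1  1  1  1  1]
 [ 1  1  1  1  1  1  1  4 20 28 28 29 25  8  2  1  1  1  1  1  1  1]
 [ 7  7  5  3  3  2  1  3 14 15 16 21 15  4  1  1  1  1  1  1  1  1]
 [20 20 20 20 20 18 13 11  2 -1  1  7 10  5  3  3  2  2  2  2  2  1]
 [20 20 20 20 20 19 15  9  1 -1  0  7 20 20 20 20 18 16 16 14 12  5]
 [20 20 20 20 20 18  8  1  0 -1  2 11 20 20 20 20 20 20 20 20 20  6]
 [20 20 20 20 20 16  7  0 -1 -1  5 17 20 20 20 20 20 20 20 20 17  5]
 [20 20 20 20 19 17  8  0  0  0  8 20 20 20 20 20 20 20 20 20 17  5]
 [20 20 20 20 20 17  8  1  0  2 15 20 20 20 20 20 20 20 20 20 17  5]
 [20 20 20 20 20 18 13  9  5  6 15 20 20 20 20 20 20 20 20 20 17  5]]
```

```bash
cat > fit2.py <<'E'
from h import *
from scipy.optimize import differential_evolution, minimize
from scipy.spatial.transform import Rotation as Ro
F=np.load("fit.npz"); W=(158,186,268,290); n="scene"
r0,r1,c0,c1=W; p=F[n][r0:r1,c0:c1]; s=(p[...,0]-p[...,2])/(p.sum(-1)+1); A=np.clip(s/.55,0,1)
al=np.radians(-13.7); B=np.array([[np.cos(al),-np.sin(al),0],[np.sin(al),np.cos(al),0],[0,0,1]])
box=np.array([[a,b,c] for a in(-.013,.013) for b in(-.006,.006) for c in(-.022,.016)])
m=arm.camera_model(n); Ti=np.linalg.inv(m["world_from_camera"]); rv=cv2.Rodrigues(Ti[:3,:3])[0]
def sil(v):
    R=B@Ro.from_euler("xyz",np.radians([v[2],v[3],0])).as_matrix()
    P=np.array([.5584,-.1365,.1])+B@np.array([v[0],0,v[1]])/1e3+box@R.T
    q=cv2.projectPoints(P,rv,Ti[:3,3],m["camera_matrix"],m["distortion"])[0][:,0]; S=12; q=(q-[c0,r0]+.5)*S
    k=np.zeros(((r1-r0)*S,(c1-c0)*S),np.float32)
    cv2.fillConvexPoly(k,cv2.convexHull(np.round(q*16).astype(np.int32)),1.0,shift=4)
    k=cv2.GaussianBlur(k,(0,0),S*v[4]+.1)
    return cv2.resize(k,None,fx=1/S,fy=1/S,interpolation=cv2.INTER_AREA)
f=lambda v:((sil(v)-A)**2).sum()
r=differential_evolution(f,[(-5,5),(-5,12),(-12,12),(-12,12),(0,.6)],seed=1,maxiter=120,popsize=12,tol=1e-6)
print("x mm,z mm,tilt about x,about y(deg),blur",r.x.round(2),r.fun)
for ty in (-6,-4,-2,0,2,4,6):
    g=minimize(lambda w:f([w[0],w[1],w[2],ty,w[3]]),[r.x[0],r.x[1],r.x[2],r.x[4]],method="Nelder-Mead"); print(ty,g.fun.round(3),g.x.round(2))
E
python3 fit2.py
```

```text
x mm,z mm,tilt about x,about y(deg),blur [  0.61  -1.23 -12.    11.11   0.6 ] 10.152930778054543
-6 15.411 [ 0.69 -0.73 -2.71  1.15]
-4 14.53 [ 0.58 -0.78 -3.68  1.06]
-2 13.71 [ 0.57 -1.05 -5.92  1.  ]
0 12.717 [ 0.33 -0.87 -7.83  1.01]
2 11.938 [ 0.52 -0.99 -8.45  0.91]
4 11.018 [ 0.62 -1.2  -9.87  0.87]
6 10.499 [  0.64  -0.95 -12.3    0.79]
```

```bash
sed -e 's/np.radians(\[v\[2\],v\[3\],0\])/np.radians([v[2],v[3],v[5]])/' -e 's/(0,.6)\]/(0,.6),(-15,15)]/' -e 's/^for ty/for ty in []:\n  pass\nfor ty/' fit2.py | sed '/^for ty in (-6/,$d' > fit3.py
cat >> fit3.py <<'E'
print("img cols alpha (rows 162..184)"); 
for rr in (164,168,172,176,180): print(rr,(A[rr-r0]*100).astype(int)); print("   ",(sil(r.x)[rr-r0]*100).astype(int)); print("  0 ",(sil([0,0,0,0,.3,0])[rr-r0]*100).astype(int))
E
python3 fit3.py
```

```text
x mm,z mm,tilt about x,about y(deg),blur [ 0.28 -1.17 -8.18  7.7   0.6  14.87] 7.302752345517524
img cols alpha (rows 162..184)
164 [2 1 1 1 1 1 1 1 1 2 1 1 1 0 0 0 0 1 1 1 1 1]
    [0 0 0 0 0 0 0 0 0 0 0 0 1 4 4 1 0 0 0 0 0 0]
  0  [0 0 0 0 0 0 0 0 0 0 0 0 0 0 1 1 0 0 0 0 0 0]
168 [  1   1   2   2   2   1   1   1  22  65 100 100 100 100 100 100 100  37
   2   0   1   1]
    [ 0  0  0  0  0  0  0  0  7 31 68 92 99 99 99 99 97 68 15  0  0  0]
  0  [ 0  0  0  0  0  0 21 71 92 99 99 99 99 99 99 99 99 98 39  0  0  0]
172 [  2   2   1   1   1   0   7  41 100 100  97  92  99  93  99  94 100  34
   4   0   1   1]
    [  0   0   0   0   0   0   8  54  94  99  99 100 100 100 100  99  97  68
  16   0   0   0]
  0  [ 0  0  0  0  0  0 22 94 99 99 99 99 99 99 99 99 99 99 55  1  0  0]
176 [  0   0   0   0   0   0   0  36 100 100  94  91  94 100  97  99 100  74
   3   0   1   2]
    [  0   0   0   0   0   0   6  49  93  99 100 100 100 100 100  99  97  68
  16   0   0   0]
  0  [ 0  0  0  0  0  0  8 83 99 99 99 99 99 99 99 99 99 99 70  3  0  0]
180 [  0   0   0   0   0   0   0   5 100 100 100  96  93  95  99 100 100  59
   4   0   1   1]
    [  0   0   0   0   0   0   5  45  91  99 100 100  99  99  98  86  54  18
   2   0   0   0]
  0  [ 0  0  0  0  0  0  2 65 99 99 99 99 99 99 99 99 99 98 74  6  0  0]
```

```bash
cat >> fit3.py <<'E'
print("vertical extents"); S0=sil([0.3,0,0,0,.2,0])
for c in range(9,17):
    a=A[:,c]; b=S0[:,c]; e=lambda a:(np.argmax(a>.5)-(a[np.argmax(a>.5)-1]), a.sum())
    i=np.argmax(a>.5); j=np.argmax(b>.5)
    print(c,"obs top",round(i+1-a[:i+1].sum(),2),"sum",round(a.sum(),2),"| home top",round(j+1-b[:j+1].sum(),2),"sum",round(b.sum(),2))
E
python3 fit3.py | sed -n '/vertical/,$p'
```

```text
vertical extents
9 obs top 10.18 sum 15.24 | home top 9.45 sum 16.41
10 obs top 9.8 sum 15.59 | home top 9.06 sum 17.2
11 obs top 9.58 sum 15.44 | home top 8.67 sum 17.3
12 obs top 9.14 sum 15.44 | home top 8.28 sum 17.26
13 obs top 8.67 sum 15.56 | home top 7.88 sum 17.24
14 obs top 8.36 sum 15.44 | home top 7.51 sum 17.19
15 obs top 8.58 sum 14.99 | home top 7.59 sum 16.69
16 obs top 8.79 sum 14.64 | home top 8.08 sum 15.77
```

Run:
```python
from station import arm
print(arm.job_done()); print(arm.get_state()["t"])
```

```text
the job is handed in; nothing more can be done
None
the job is handed in; nothing more can be done
```

The U-bolt is home on the tube and the job is handed in, at about 20 s on the robot's clock (limit 64 s). I took it from the stand by its orange tab, not one of the turquoise look-alikes. Its legs went down around the tube and through the plate's slots, which I had found by eye about 4 mm off centre along the tube.

- **Push:** it came to a hard stop at about 24 N of downward push, with a side force of about 6 N. I read the force only at the end of each move. I then eased off, let go and backed away.
- **Height:** after release, the top camera puts the tab top at 0.116 m, which is the home value. The tab's centre in the scene picture matches home to within about 0.3 mm.
- **Upright:** the tab's edges in the scene picture fit upright to about 1°. The top camera's depth reading disagreed, showing a slope of about 2–4° on the tab's small top face; I put that down to noise. My silhouette fits gave no usable tilt, because the tab shows about 0.8 px smaller on each side than its stated size.
- **Rollers:** I felt only about 3–4 N from the rollers before the stop, not the 5–20 N described. I judged it home from the height and the hard stop.
- **Other things:** by eye they look unmoved in the last scene picture; I did not measure them.

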